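# Reset the index stand by one hole

## Task

Lift the handled pot off the plywood board of the index stand and set it down gently, upright and let go, on the bench close beside the board. Then pull up the spring plunger by its black knob, slide the section along the rail to the very next hole, towards the side where the pot was standing in front of the rung, and let the pin go fully home in that hole. Finish while still holding the knob between the fingers with the pin engaged, and leave the other things on the bench alone.

Things in the scene. Friction and masses are not known exactly. Their poses are not given: they have to be found in the camera images.
- stand: Index stand, fixed to the bench: plywood board 160 (x) x 290 (y) x 18 mm; origin at the centre of its underside, on the bench. A square steel tube (rail, 26 mm wide, top 50 mm above the bench) runs along the board's y at x = -50 mm, full length, with 11 mm holes in its top at y = -100, -60, -20, 20, 60, 100 mm, and 52 mm high end brackets.
- section (a joint): Slide of the aluminium section (sleeve 38 x 70 mm, top 56 mm above the bench) on the rail, in m, growing along the stand's +y. 0 = start, pin in the hole at stand y = -60 mm; 0.040 = next hole; -0.040 = the hole behind. Range -0.042 to 0.122, friction about 2 N. It carries the rung (see rung_tip).
- plunger (a joint): Lift of the spring plunger in the section, in m: 0 = pin fully home, 10 mm deep in a hole; range 0 to 0.020. A spring pushes it down with 6 N at 0 and 9.5 N at 0.020. The round-ended 10 mm pin blocks the section while in a hole, is free above 0.010, and let down between holes rests on the rail at 0.010.
- next_hole (a point): Centre of the next hole, in the rail's top face (stand x = -50, y = -20 mm, 50 mm above the bench). Axes as the stand's.
- pot_centre (a point): Centre of the open steel pot, half-way up: 64 mm across at the rim, 56 mm at the foot, body 58 mm high, 0.15 to 0.3 kg; this point lies 30 mm above its foot and on its axis. z is the pot's axis; the handle's arch lies in the pot's y-z plane.
- pot_grip (a point): Middle of the pot's fixed arched handle: a level wooden grip, 13 mm thick and 40 mm long along the pot's y, its axis 100 mm above the pot's foot (top of the handle 106.5 mm). The arch measures 76 mm overall along y. Grip it from above with the fingers closing along the pot's x; there is free space under it down to the pot's mouth, 42 mm below.
- jar_centre (a point): Bystander: glass jar with screw lid, 60 mm across and 74 mm high; its centre.
- twine_centre (a point): Bystander: spool of jute twine, 48 mm across and 50 mm high; its centre.
- pliers_centre (a point): Bystander: pliers lying flat, 57 x 150 x 14 mm; their centre.
- pot: The pot again, origin at the centre of its foot's underside.
- knob: The plunger's black knob, an upright cylinder of 26 mm diameter and 36 mm height; origin at its centre, 94 mm above the bench when the pin is home. It moves up with the plunger and along the stand's y with the section. Below it is a 20 mm wide steel bush whose top is 70 mm above the bench. Axes as the stand's.
- rung_tip (a point): Free end of the rung: an 18 mm round bar on the section, along the stand's +x, axis 42 mm above the bench, 20 mm ahead (+y) of the knob's axis, its tip 134 mm out from that axis. It sweeps over the board as the section slides, so a pot on the board stands in its way.
Things that resemble listed ones, but are neither listed nor needed, are in the scene too. Of the things that look like the pot, the middle-sized one is meant.

How it is judged (in metres and radians):
On the way, in this order (a step that is already met when the one before it is completed fails the run):
1. the pot is lifted clear of the board while the section is still in its first hole (height (world z) of pot_centre above 0.06 m and value of joint section between -0.008 and 0.008 m), for 0.1 s.
2. the pot stands upright on the bench, let go, the section still in its first hole (height (world z) of pot_centre between 0.024 and 0.036 m and angle between pot's own z axis and vertical below 0.1 rad and linear speed of pot below 0.03 m/s and contact force between each of the arm, the fingers and pot below 0.1 N and value of joint section between -0.008 and 0.008 m), for 0.2 s.
3. the plunger is pulled out of its hole (value of joint plunger above 0.009 m), for 0.1 s.
At the end, for the whole second after the job is handed in: The section is over the next hole (within 4 mm), the pin home (plunger lifted less than 3 mm), the fingers holding the knob with more than 1 N, and the pot standing upright on the bench, released, within 0.35 m of the board's centre (value of joint section between 0.036 and 0.044 m and value of joint plunger below 0.003 m and contact force between the fingers and knob above 1 N and distance between the grasp point and knob below 0.06 m and height (world z) of pot_centre between 0.024 and 0.036 m and angle between pot's own z axis and vertical below 0.1 rad and linear speed of pot below 0.03 m/s and contact force between the fingers and pot below 0.1 N and horizontal distance between pot and stand below 0.35 m); the arm keeps its last pose, push and grip.
It fails at once if the pot is dropped: more than 30 mm above the bench with nothing holding it (height (world z) of pot_centre above 0.065 m and contact force between each of the fingers, the arm and pot below 0.01 N).
It fails at once if the pot is tipped over (angle between pot's own z axis and vertical above 0.7 rad).
It fails at once if a bystander (jar, twine, pliers) is moved more than 30 mm (distance of any of jar_centre, twine_centre, pliers_centre from where it was at the start of the episode above 0.03 m).
It also fails if it takes over 51 s, if anything falls off the work surface, if the arm or the gripper's body presses on something with over 40 N, if the wrist force passes 120 N, or if a joint passes its speed limit or range.

## Robot

A 6-joint arm with a two-finger parallel gripper is mounted at the origin on a cart in front of the work surface, level with it; the furniture and walls round the work are solid. World frame = base frame: x ahead of the robot, y to its left, z up, the work surface at z = 0. Lengths are in mm, angles in rad, forces in N, time in s.
With the tool pointing down it reaches from about 300 to 825 mm from the base axis. Payload 5.4 kg.
Tool frame: the origin (TCP) lies on the front face of the gripper's body, between the roots of the fingers; the fingertips stand 88 mm ahead of it and the grasp point (between the pads) lies 69 mm ahead of it; z points along the fingers, y is the line along which they close (so a half turn about z gives the same grasp; the last joint's range is limited). The gripper opens to 92 mm and grips with 3 to 60 N. Pads are 20 mm wide; open, the fingers measure 128 mm over their backs; the gripper's body (75 mm by 189 mm) begins 69 mm behind the grasp point.
Start: joints at [1.024, 0.158, 1.597, -0, 1.386, -0.21], TCP at [190.029, 542.675, 302.701] pointing down, gripper open.
Joint ranges: [-2.91, 2.91], [-0.94, 2.29], [0.18, 2.7], [-1.29, 4.43], [0.17, 2.64], [-3, 3]. Speed limits (rad/s): [2.57, 2.57, 3.14, 3.14, 3.14, 3.14].

## Interface

Orientations are given as a 3x3 rotation matrix whose columns are the frame's x, y, z axes.
In Python, from cell import ctrl, viewer, ticket gives the robot as it stands.
- The arm moves only by the tool apply_moves, never from a script. Its argument "steps" is a list of rows, each an object with "jaw": the finger opening in cm, from 0 to 9.19; "xyz": the shift along the tool's x, y, z in cm, a list of three; "twist": the turn about the tool's z in rad. A call has 1 to 5 rows; each row is the pose to reach, as a shift and turn from the pose commanded when the call began, along the tool's axes at that moment; what a row does not reach only later rows make up. A row lasts 1/12 s, in which the tool goes at most 41.7 mm and 7.16 degrees, less where a joint would pass 70% of its speed; a pose out of reach is approached as far as the arm can. A call with a gripper value outside its range is refused whole. The fingers move at their own pace and stop on an object; the grip force is fixed at half the most. Time passes only in rows, so rows that repeat a pose let the fingers close. It gives the time, the measured TCP pose, the force, the opening and the grip force at its end, in the units of the state.
- ctrl.observe(): the state, without advancing time (a new reading comes with each control period).
- viewer.capture(name): name is "scene" or "side" or "wrist"; returns (picture, depth): 420x560x3 uint8, red, green, blue; 420x560 float32, mm along the optical axis (not along the pixel's ray), 0 where there is no reading.
- viewer.camera_params(name): a dict with "mtx" (3x3 intrinsics, pixels), "dist_coeffs" ([k1, k2, p1, p2, k3] as OpenCV has them; the pictures are not rectified), "eye" and "attitude" of the camera in the world. Camera axes: x right, y down, z forward; pixel columns grow to the right and rows downward; lengths in mm; the calibration is good to about 2 mm. A picture is of the moment at which its call begins: read the wrist's pose just before it. camera_params takes no time and is no camera call; for the wrist camera it gives the pose at the moment of the call.
- ticket.close_job(): hands the job in; it is judged then, once.
The state is a dict: "t": time; "joint_pos": joint angles; "qvel": joint speeds; "effort": joint torques, N m; "tool_pos": TCP position; "eef_rot": TCP orientation; "ft_force": force on the tool from outside, world axes, zero at the start; "torque": the same for the moment, N m; "grip_width": finger opening in mm; "finger_force": force on a finger pad.
Only numpy, scipy, OpenCV 4.12 (cv2) and the standard library are available. Lean on these libraries where they do the work, as an engineer would, in place of code of your own. Each camera call takes 0.05 s, during which the arm holds its last target. There are 200 camera calls.

## Working session

There is one attempt and no reset: what is moved stays moved. The work goes in short steps, Python scripts to look and compute and a tool call to move; the robot and the scene stay as the last step left them, time stands still between calls to the robot, and variables do not carry over. Pictures are saved under pics/ and viewed, at most 10 in all, crops included, and the job is handed in when it is done.

Besides the shell and the picture viewer there is one more tool, called in YAML: its name, and indented under it one key for each argument. apply_moves: Moves the arm, as the interface text tells. Its arguments: {"type":"object","properties":{"steps":{"type":"array","items":{"type":"object","properties":{"jaw":{"type":"number"},"xyz":{"type":"array","items":{"type":"number"}},"twist":{"type":"number"}}}}},"required":["steps"]}

```bash
mkdir -p pics
cat > h.py <<'E'
import numpy as np, cv2
from cell import ctrl, viewer, ticket
def cap(n):
    p=viewer.camera_params(n); im,d=viewer.capture(n)
    np.savez(f'{n}.npz',im=im,d=d,K=p['mtx'],D=p['dist_coeffs'],e=p['eye'],R=p['attitude'])
    return im,d
def load(n): return np.load(f'{n}.npz')
def pts(n,uv):
    f=load(n); uv=np.array(uv,float).reshape(-1,1,2)
    r=cv2.undistortPoints(uv,f['K'],f['D']).reshape(-1,2)
    return np.c_[r,np.ones(len(r))]@np.array(f['R']).T, np.array(f['e'])
def dep(n,uv):
    r,e=pts(n,uv); d=load(n)['d']
    return np.array([e+ri*d[int(v),int(u)] for ri,(u,v) in zip(r,np.array(uv).reshape(-1,2))])
def plane(n,uv,z):
    r,e=pts(n,uv); return e+r*((z-e[2])/r[:,2])[:,None]
E
python3 - <<'E'
from h import *
for n in('scene','side'):
    im,d=cap(n); cv2.imwrite(f'pics/{n}0.png',im[:,:,::-1]); f=load(n); print(n,f['e'],f['R'][:,2])
s=ctrl.observe(); print(s['t'],s['tool_pos'],s['eef_rot'])
E
```

```text
scene [-358.68664981 -781.16364698  796.76995002] [ 0.69239436  0.48024819 -0.53847166]
side [ -160.36609365 -1182.17384848   650.34156759] [ 0.52642602  0.75361932 -0.39361602]
0.1 [189.83839489 542.32173023 301.83960494] [[-9.43796720e-01  3.30525299e-01 -8.81726937e-04]
 [ 3.30526269e-01  9.43795750e-01 -1.40294976e-03]
 [ 3.68459748e-04 -1.61553330e-03 -9.99998627e-01]]
```

View pics/scene0.png

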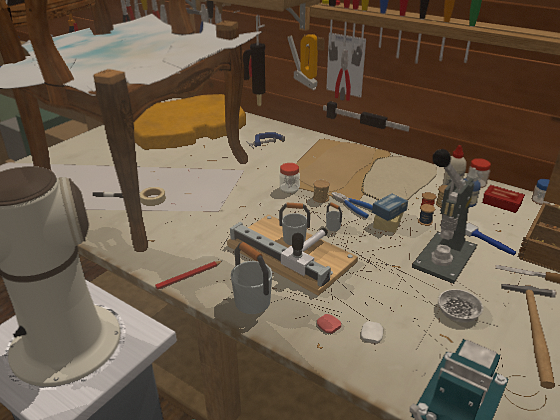

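View pics/side0.png

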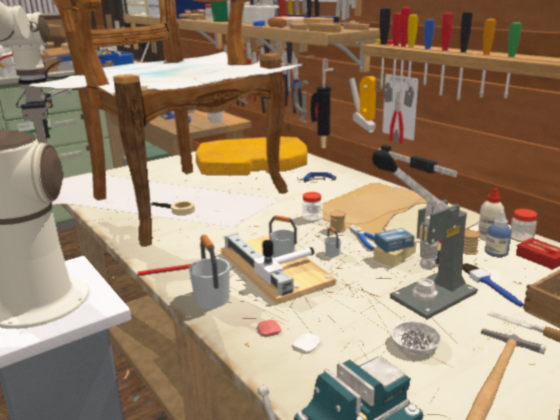

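In the scene view there are three pots: a large one at (251,285) on the bench, one at (294,225) on the board, and a small one at (334,213) behind it. The one on the board is middle-sized and stands by the rung, so it fits the description. I'll confirm with a crop and measure.

Run:
```python
from h import *
f=load('scene'); im=f['im'];
c=cv2.resize(im[185:325,215:375],None,fx=5,fy=5,interpolation=cv2.INTER_CUBIC)[:,:,::-1].copy()
c=c[:600]; cv2.imwrite('pics/crop.png',c)
# cloud
for n in('scene','side'):
    d=load(n)['d']; v,u=np.mgrid[0:420,0:560]; uv=np.c_[u.ravel(),v.ravel()]
    r,e=pts(n,uv); P=e+r*d.reshape(-1,1); P[d.ravel()==0]=np.nan
    np.save(n+'P.npy',P.reshape(420,560,3))
    hsv=cv2.cvtColor(load(n)['im'],cv2.COLOR_RGB2HSV)
    P=P.reshape(420,560,3); roi=np.zeros((420,560),bool)
    roi[185:325,190:375]=1
    brown=(hsv[...,1]>110)&roi&(hsv[...,0]<20)&(P[...,2]>60)
    black=(hsv[...,2]<45)&roi&(P[...,2]>60)
    wood=(hsv[...,1]>80)&(hsv[...,0]<25)&roi&(abs(P[...,2]-18)<8)
    for nm,m in(('brown',brown),('black',black),('wood',wood)):
        k,l,st,ce=cv2.connectedComponentsWithStats(m.astype(np.uint8))
        for i in range(1,k):
            if st[i,4]>15: q=P[l==i]; print(n,nm,ce[i].round(),st[i,4],np.median(q,0).round(),np.percentile(q,2,axis=0).round(),np.percentile(q,98,axis=0).round())
            if st[i,4]>300 and nm=='wood': print('rect',cv2.minAreaRect(q[:,:2].astype(np.float32)))
```

```text
scene brown [295. 205.] 82 [ 533. -199.  124.] [ 523. -215.  116.] [ 544. -182.  129.]
scene brown [334. 205.] 30 [ 658. -238.   73.] [ 652. -250.   67.] [ 665. -226.   76.]
scene brown [249. 250.] 189 [ 305. -237.  148.] [ 296. -263.  138.] [ 318. -210.  151.]
scene black [309. 220.] 20 [ 549. -229.   84.] [ 546. -231.   63.] [ 553. -224.  102.]
scene black [297. 243.] 123 [ 435. -271.   97.] [ 430. -278.   83.] [ 448. -256.  113.]
scene wood [332. 188.] 54 [ 823. -145.   14.] [ 774. -156.   10.] [ 848. -129.   25.]
scene wood [320. 196.] 67 [ 753. -143.   17.] [ 744. -155.   11.] [ 775. -120.   25.]
scene wood [270. 229.] 579 [ 533. -116.   21.] [ 501. -192.   17.] [585. -71.  24.]
rect ((544.3198852539062, -138.64691162109375), (139.0055694580078, 86.4048080444336), 84.60009765625)
scene wood [308. 236.] 31 [ 570. -218.   20.] [ 548. -223.   17.] [ 580. -207.   23.]
scene wood [233. 242.] 89 [437. -79.  20.] [430. -94.  11.] [455. -60.  24.]
scene wood [316. 264.] 1690 [ 499. -299.   20.] [ 409. -357.   11.] [ 566. -172.   24.]
rect ((496.2093505859375, -244.23890686035156), (224.
[... 771 characters left out ...]
-265.  138.] [ 319. -215.  148.]
side black [268. 249.] 113 [ 440. -274.   97.] [ 433. -280.   79.] [ 448. -266.  111.]
side wood [282. 189.] 40 [804. 177.  18.] [793. 169.  10.] [818. 192.  26.]
side wood [191. 207.] 19 [504. 232.  19.] [493. 222.  11.] [514. 259.  24.]
side wood [329. 208.] 59 [824. -34.  16.] [794. -67.  10.] [849.  -8.  24.]
side wood [342. 224.] 121 [ 768. -149.   16.] [ 748. -158.   10.] [ 827. -113.   25.]
side wood [259. 243.] 165 [523. -94.  17.] [ 503. -147.   14.] [571. -73.  20.]
side wood [285. 274.] 1754 [ 495. -290.   17.] [ 412. -359.   11.] [566. -84.  20.]
rect ((498.413818359375, -212.60882568359375), (292.0979919433594, 161.71234130859375), 85.3369140625)
```

View pics/crop.png

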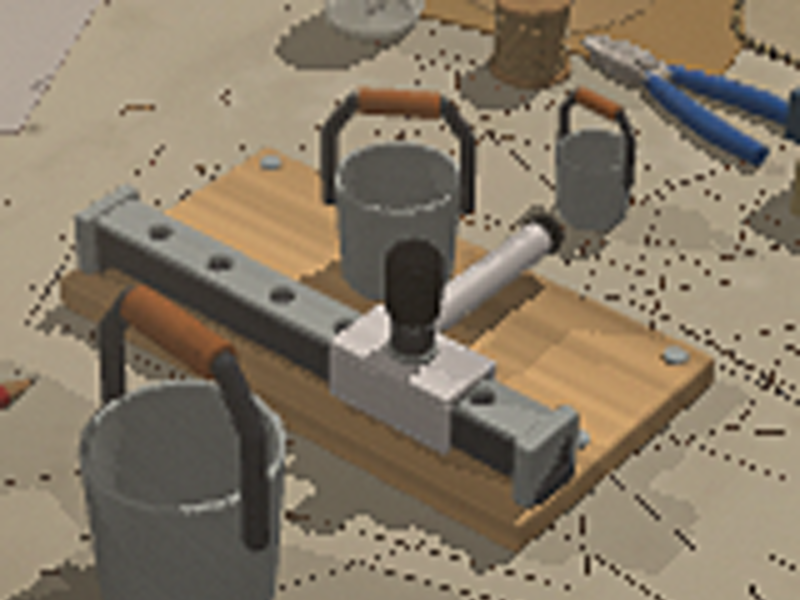

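The crop shows the middle pot on the board (crop 400,190) with the rung in front of it, and the plunger knob at (413,285). The large pot and the small pot stand off the board, so the target is confirmed. Next I'll check the chair and clearances, plus the handle's yaw.

Run:
```python
from h import *
for n in('scene','side'):
    P=np.load(n+'P.npy'); hsv=cv2.cvtColor(load(n)['im'],cv2.COLOR_RGB2HSV)
    m=(hsv[...,1]>100)&(hsv[...,0]<20)&(P[...,2]>108)&(abs(P[...,0]-534)<30)&(abs(P[...,1]+199)<35)
    q=P[m][:,:2]; w,v=np.linalg.eigh(np.cov(q.T)); print(n,q.mean(0),v[:,1],w**.5)
    c=q.mean(0); t=(q-c)@v[:,1]; print(t.min(),t.max(),(t.min()+t.max())/2)
P=np.concatenate([np.load(n+'P.npy').reshape(-1,3) for n in('scene','side')]); 
P=P[(P[:,2]>35)&(P[:,0]>100)&(P[:,0]<900)&(P[:,1]>-450)&(P[:,1]<800)]
# top-down max/min height grid 50mm in cm
print('x:',*range(100,900,50))
for y in range(750,-450,-50):
    row=[]
    for x in range(100,900,50):
        q=P[(P[:,0]>=x)&(P[:,0]<x+50)&(P[:,1]>=y)&(P[:,1]<y+50),2]
        row.append('   .   ' if len(q)<4 else '%3d-%-3d'%(q.min()/10,q.max()/10))
    print('%4d'%y,*row)
```

```text
scene [ 533.17011542 -198.46380942] [-0.47499881  0.87998644] [ 3.26177637 11.38839065]
-17.813749271079768 19.303096476540485 0.7446736027303587
side [ 533.64308283 -199.33041072] [-0.46207841  0.88683908] [ 3.09027196 11.61692007]
-20.122280774017835 22.531075821744547 1.2043975238633564
x: 100 150 200 250 300 350 400 450 500 550 600 650 700 750 800 850
 750    .       .       .       .       .       .       .       .       .       .       .       .       .       .       .       .   
 700    .       .       .       .       .       .       .     38-38     .       .       .       .       .      5-5     4-5     4-5  
 650    .       .       .       .       .       .     39-39   38-39     .     38-39   39-39   39-39     .      4-5     4-6     4-6  
 600    .       .     30-34     .       .       .     39-40   40-40   40-40   39-40   39-58     .      3-40    4-6     5-6     5-6  
 550  49-49   39-49   21-34     .       .     40-52   40-52   40-51   40-51   40-52    3-59    3-59    3-40    4-41    4-42    4-6  
 500  38-50   34-51   31-57   40-56    3-58   14-54   40-52   39-51   40-51  
[... 1747 characters left out ...]
 .      3-5     3-5      .       .   
-200    .       .       .      4-8     3-13     .      3-5     4-5     3-12    3-8      .       .       .      3-5      .       .   
-250    .       .       .      3-14    3-15    5-8     3-6     4-6     3-12    3-11    3-4     3-7      .       .       .       .   
-300    .       .       .      3-14    3-15     .      3-11    3-11    3-5     3-5     3-4     3-7      .       .       .       .   
-350    .       .       .       .       .       .      3-5     3-5      .       .       .       .      3-7     5-7     6-6      .   
-400    .       .       .       .       .       .      3-5      .       .       .       .       .      3-6     3-7     6-6     3-4
```

Run:
```python
from h import *
im,d=cap('wrist'); cv2.imwrite('pics/w0.png',im[:,:,::-1])
Q=[];C=[]
for n in('scene','side'):
    Q.append(np.load(n+'P.npy').reshape(-1,3)); C.append(cv2.cvtColor(load(n)['im'],cv2.COLOR_RGB2HSV).reshape(-1,3))
r,e=pts('wrist',np.c_[np.mgrid[0:420,0:560][1].ravel(),np.mgrid[0:420,0:560][0].ravel()])
f=load('wrist'); W=e+r*f['d'].reshape(-1,1); W[f['d'].ravel()==0]=np.nan
P=np.concatenate(Q);C=np.concatenate(C)
br=(C[:,1]>70)&(C[:,0]<25)
for nm,m in(('brown',br),('other',~br)):
  print(nm,'x:',*range(-50,450,50)); p=P[m&(P[:,2]>35)]
  for y in range(650,-50,-50):
    row=[]
    for x in range(-50,450,50):
        q=p[(p[:,0]>=x)&(p[:,0]<x+50)&(p[:,1]>=y)&(p[:,1]<y+50),2]
        row.append('   .   ' if len(q)<4 else '%3d-%-3d'%(q.min()/10,q.max()/10))
    print('%4d'%y,*row)
print('wrist e',f['e'],f['R'][:,2]);
```

```text
brown x: -50 0 50 100 150 200 250 300 350 400
 650    .       .       .       .       .       .       .       .       .       .   
 600    .       .       .       .       .       .       .       .       .       .   
 550    .       .       .       .       .     30-32     .       .     52-52   40-52 
 500    .       .       .       .     39-42   41-56   50-56    3-58   14-54   47-52 
 450    .       .       .       .     34-42   50-56   34-60    3-46     .       .   
 400    .       .       .       .       .       .     34-60     .       .       .   
 350    .       .       .       .       .       .     34-61     .       .       .   
 300    .       .       .       .       .       .     34-61     .       .       .   
 250    .       .       .       .       .       .     34-61   40-59     .     40-40 
 200    .       .       .       .       .       .     34-61   41-61     .       .   
 150    .       .       .       .       .       .     33-44   33-44     .       .   
 100    .       .       .       .       .       .      3-44    3-44   32-40   34-39 
  50    .       .       .       . 
[... 758 characters left out ...]
0   40-40   39-40 
 300    .       .       .     53-61     .     39-40   39-47   40-40   40-40   39-40 
 250    .       .       .       .       .       .     39-49   40-46   40-40   39-40 
 200    .       .       .       .       .       .     39-41   39-41   40-40   40-40 
 150    .       .       .       .       .       .     39-41   39-44   40-41   40-41 
 100    .       .       .       .       .       .      3-44    6-44   33-41   34-41 
  50    .       .       .       .       .       .       .       .     40-41   40-41 
   0    .     36-38   36-37     .       .       .       .       .       .       .   
wrist e [114.56452403 569.59032411 385.52088807] [ 0.2665076  -0.09340929 -0.95929578]
```

View pics/w0.png

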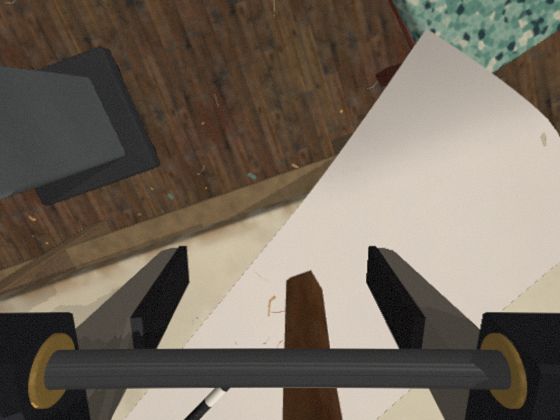

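The wrist view shows the fingers over bare bench/paper with a chair leg between them at (305,330). The chair occupies x>250, y>50, with armrest up to about z 610. I'll go around it near the base and high up; first I'll check whether anything higher would be in view.

```bash
cat >> h.py <<'E'
def proj(n,X):
    f=load(n); R=np.array(f['R']); e=np.array(f['e'])
    return cv2.projectPoints(np.array(X,float).reshape(-1,1,3),R.T,0*e-R.T@e,f['K'],f['D'])[0].reshape(-1,2)
def to(x,y,z,yaw=None):
    s=ctrl.observe(); R=np.array(s['eef_rot']); p=np.array(s['tool_pos'])
    a=np.arctan2(R[1,1],R[0,1]); tw=0 if yaw is None else (a-np.radians(yaw)+np.pi/2)%np.pi-np.pi/2
    print('t %.2f p %s yaw %.1f shift cm %s twist %.3f'%(s['t'],p.round(1),np.degrees(a),(R.T@(np.array([x,y,z])-p)/10).round(2),tw))
E
python3 - <<'E'
from h import *
for n in('scene','side'):
    print(n,proj(n,[[275,y,z] for y in(50,200,350,500) for z in(450,610,700,800)]).round().tolist())
P=np.concatenate([np.load(n+'P.npy').reshape(-1,3) for n in('scene','side')])
for y in range(150,550,25):
    p=P[(P[:,1]>y)&(P[:,1]<=y+25)&(P[:,0]>205)&(P[:,0]<400)&(P[:,2]>330)]
    if len(p): print(y,'xmin by z:',[(z,round(float(p[(p[:,2]>z)&(p[:,2]<=z+60),0].min()))) for z in range(330,690,60) if ((p[:,2]>z)&(p[:,2]<=z+60)).sum()>3])
to(180,542,650)
E
```

```text
scene [[119.0, 84.0], [104.0, -2.0], [94.0, -57.0], [83.0, -126.0], [71.0, 70.0], [53.0, -10.0], [42.0, -62.0], [29.0, -125.0], [29.0, 59.0], [10.0, -17.0], [-2.0, -66.0], [-17.0, -124.0], [-7.0, 48.0], [-28.0, -24.0], [-41.0, -69.0], [-56.0, -123.0]]
side [[120.0, 79.0], [109.0, 2.0], [102.0, -45.0], [94.0, -101.0], [98.0, 71.0], [87.0, 1.0], [80.0, -42.0], [71.0, -93.0], [79.0, 65.0], [68.0, 0.0], [61.0, -39.0], [53.0, -86.0], [63.0, 59.0], [52.0, -1.0], [45.0, -37.0], [37.0, -80.0]]
150 xmin by z: [(330, 293), (390, 292)]
175 xmin by z: [(330, 286), (390, 285)]
200 xmin by z: [(330, 281), (390, 283), (570, 266)]
225 xmin by z: [(330, 272), (390, 275), (570, 259)]
250 xmin by z: [(330, 266), (390, 264), (450, 264), (510, 260), (570, 257)]
275 xmin by z: [(330, 265), (390, 264), (450, 261), (510, 259), (570, 260)]
300 xmin by z: [(330, 269), (390, 249), (450, 261), (510, 261), (570, 256)]
325 xmin by z: [(330, 274), (390, 219), (570, 256)]
350 xmin by z: [(330, 275), (390, 205), (570, 253)]
375 xmin by z: [(330, 278), (390, 205), (570, 255)]
400 xmin by z: [(330, 281), (390, 206), (570, 258)]
425 xmin by z: [(330, 284), (390, 206), (570, 262)]
450 xmin by z: [(330, 292), (390, 205), (510, 205)]
475 xmin by z: [(330, 207), (390, 243), (450, 211), (510, 205), (570, 219)]
500 xmin by z: [(330, 205), (390, 205), (450, 205), (510, 205), (570, 206)]
525 xmin by z: [(330, 206), (390, 216), (450, 217), (510, 249), (570, 212)]
t 0.15 p [189.9 542.4 302. ] yaw 70.7 shift cm [  0.93  -0.41 -34.8 ] twist 0.000
```

apply_moves:
  steps:
    - {"xyz": [0.4,0,-4],"jaw": 9}
    - {"xyz": [0.8,0,-8],"jaw": 9}
    - {"xyz": [1.2,0,-12],"jaw": 9}
    - {"xyz": [1.6,0,-16],"jaw": 9}
    - {"xyz": [2,0,-20],"jaw": 9}

```text
schema error: expected keys jaw, xyz, twist
```

apply_moves:
  steps:
    - {"xyz": [0,0,-4],"jaw": 9,"twist": -0.08}
    - {"xyz": [0,0,-8],"jaw": 9,"twist": -0.16}
    - {"xyz": [0,0,-12],"jaw": 9,"twist": -0.25}
    - {"xyz": [0,0,-14],"jaw": 9,"twist": -0.337}
    - {"xyz": [0,0,-14],"jaw": 9,"twist": -0.337}

```text
t: 0.57
tool_pos: [190.6, 543.7, 449.2]
eef_rot: [[-1.0, -0.003, 0.006], [-0.003, 1.0, 0.009], [-0.006, 0.009, -1.0]]
ft_force: [0.2, 1.2, 0.8]
grip_width: 90.0
finger_force: 0.0
```

apply_moves:
  steps:
    - {"xyz": [0.6,-1,-4],"jaw": 9,"twist": 0}
    - {"xyz": [1.2,-2,-8],"jaw": 9,"twist": 0}
    - {"xyz": [1.8,-3,-12],"jaw": 9,"twist": 0}
    - {"xyz": [2.4,-4,-16],"jaw": 9,"twist": 0}
    - {"xyz": [3,-6,-19.5],"jaw": 9,"twist": 0}

```text
t: 0.98
tool_pos: [159.8, 482.8, 638.0]
eef_rot: [[-1.0, 0.001, -0.001], [0.001, 1.0, -0.001], [0.001, -0.001, -1.0]]
ft_force: [1.4, 0.3, -0.2]
grip_width: 90.0
finger_force: 0.0
```

apply_moves:
  steps:
    - {"xyz": [0,-4,0],"jaw": 9,"twist": 0}
    - {"xyz": [0,-8,0],"jaw": 9,"twist": 0}
    - {"xyz": [0,-12,0],"jaw": 9,"twist": 0}
    - {"xyz": [0,-16,0],"jaw": 9,"twist": 0}
    - {"xyz": [0,-20,0],"jaw": 9,"twist": 0}

```text
t: 1.4
tool_pos: [159.6, 281.3, 636.2]
eef_rot: [[-1.0, -0.0, -0.001], [-0.0, 1.0, -0.001], [0.001, -0.001, -1.0]]
ft_force: [0.8, -1.6, 0.2]
grip_width: 90.0
finger_force: 0.0
```

apply_moves:
  steps:
    - {"xyz": [-2,-3.5,0],"jaw": 9,"twist": 0}
    - {"xyz": [-4.2,-6.5,0],"jaw": 9,"twist": 0}
    - {"xyz": [-6.6,-9.5,0],"jaw": 9,"twist": 0}
    - {"xyz": [-9,-12.5,0],"jaw": 9,"twist": 0}
    - {"xyz": [-11,-16,0],"jaw": 9,"twist": 0}

```text
t: 1.82
tool_pos: [271.1, 121.2, 636.3]
eef_rot: [[-1.0, 0.0, -0.002], [0.0, 1.0, 0.0], [0.002, 0.0, -1.0]]
ft_force: [1.6, 0.8, -0.1]
grip_width: 89.9
finger_force: 0.0
```

apply_moves:
  steps:
    - {"xyz": [-1.5,-3.5,0],"jaw": 9,"twist": 0}
    - {"xyz": [-2.6,-7,0],"jaw": 9,"twist": 0}
    - {"xyz": [-3.8,-11,0],"jaw": 9,"twist": 0}
    - {"xyz": [-4.3,-15,0],"jaw": 9,"twist": 0}
    - {"xyz": [-4.8,-19,0],"jaw": 9,"twist": 0}

```text
t: 2.23
tool_pos: [318.2, -69.6, 636.3]
eef_rot: [[-1.0, 0.002, -0.002], [0.002, 1.0, 0.001], [0.002, 0.001, -1.0]]
ft_force: [0.3, 0.5, -0.4]
grip_width: 90.0
finger_force: 0.0
```

apply_moves:
  steps:
    - {"xyz": [-2.2,-1.3,2.9],"jaw": 9,"twist": 0.108}
    - {"xyz": [-4.4,-2.6,5.8],"jaw": 9,"twist": 0.216}
    - {"xyz": [-6.5,-3.9,8.7],"jaw": 9,"twist": 0.324}
    - {"xyz": [-8.7,-5.2,11.6],"jaw": 9,"twist": 0.432}
    - {"xyz": [-10.8,-6.5,14.5],"jaw": 9,"twist": 0.54}

```text
t: 2.65
tool_pos: [426.8, -132.9, 489.6]
eef_rot: [[-0.854, 0.52, -0.002], [0.52, 0.854, 0.001], [0.002, 0.0, -1.0]]
ft_force: [-0.5, -0.1, 0.3]
grip_width: 90.0
finger_force: 0.0
```

apply_moves:
  steps:
    - {"xyz": [-2.5,0,2.9],"jaw": 9,"twist": 0.108}
    - {"xyz": [-5,0,5.8],"jaw": 9,"twist": 0.216}
    - {"xyz": [-7.5,0,8.7],"jaw": 9,"twist": 0.324}
    - {"xyz": [-10,0,11.6],"jaw": 9,"twist": 0.432}
    - {"xyz": [-12.6,0,14.5],"jaw": 9,"twist": 0.54}

```text
t: 3.07
tool_pos: [534.5, -197.1, 344.4]
eef_rot: [[-0.466, 0.885, -0.002], [0.885, 0.466, 0.001], [0.002, -0.001, -1.0]]
ft_force: [0.3, -0.5, -0.1]
grip_width: 89.8
finger_force: 0.0
```

Run:
```python
from h import *
im,d=cap('wrist'); cv2.imwrite('pics/w1.png',im[:,:,::-1])
v,u=np.mgrid[0:420,0:560]; uv=np.c_[u.ravel(),v.ravel()]
r,e=pts('wrist',uv); P=(e+r*d.reshape(-1,1)).reshape(420,560,3); np.save('wristP.npy',P)
hsv=cv2.cvtColor(im,cv2.COLOR_RGB2HSV)
for nm,m in(('grip',(hsv[...,1]>100)&(hsv[...,0]<20)&(abs(P[...,2]-120)<12)),('knob',(hsv[...,2]<60)&(abs(P[...,2]-111)<5)&(abs(P[...,0]-440)<40)&(abs(P[...,1]+270)<40))):
    q=P[m&(d>0)]; 
    k,l,st,ce=cv2.connectedComponentsWithStats((m&(d>0)).astype(np.uint8))
    if k<2: print(nm,'none');continue
    i=1+np.argmax(st[1:,4]); q=P[l==i]; rc=cv2.minAreaRect(q[:,:2].astype(np.float32)); w,V=np.linalg.eigh(np.cov(q[:,:2].T))
    print(nm,st[i],np.median(q,0),rc,np.degrees(np.arctan2(V[1,1],V[0,1])))
to(534,-199,118+69,28)
```

```text
grip [274 175  14  46 629] [ 536.73585733 -193.95844575  125.06732516] ((537.1987915039062, -195.02122497558594), (11.625078201293945, 41.34347915649414), 28.201099395751953) 117.47459315005102
knob [144 199  29  28 582] [ 446.16041186 -261.13931081  113.01208172] ((445.47015380859375, -262.5241394042969), (23.10267448425293, 23.833967208862305), 59.03502655029297) 160.9834850239304
t 3.12 p [ 535.1 -198.2  335.4] yaw 27.4 shift cm [-0.19 -0.04 14.84] twist -0.011
```

View pics/w1.png

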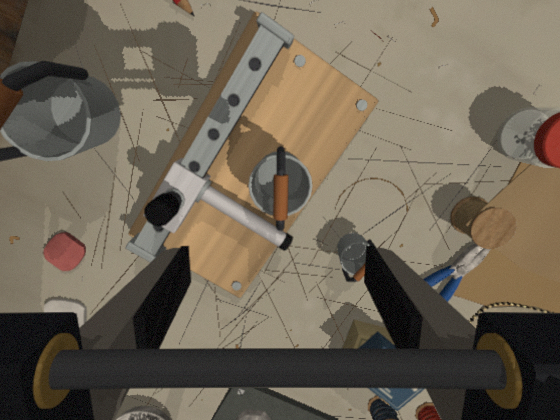

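The wrist view shows the middle pot at (280,185) with its grip at (281,198), centred between the fingers. The knob is at (163,207), and the jar, twine and pliers are on the right, well clear. Going down.

apply_moves:
  steps:
    - {"xyz": [0,0,3.5],"jaw": 6,"twist": 0}
    - {"xyz": [0,0,7],"jaw": 6,"twist": 0}
    - {"xyz": [0,0,10.5],"jaw": 6,"twist": 0}
    - {"xyz": [0,0,13.5],"jaw": 6,"twist": 0}
    - {"xyz": [0,0,14.8],"jaw": 6,"twist": 0}

```text
t: 3.53
tool_pos: [531.3, -195.2, 193.4]
eef_rot: [[-0.471, 0.882, -0.009], [0.882, 0.471, 0.005], [0.009, -0.005, -1.0]]
ft_force: [-0.7, 1.1, 0.2]
grip_width: 60.4
finger_force: 0.0
```

apply_moves:
  steps:
    - {"xyz": [0,0,0],"jaw": 4,"twist": 0}
    - {"xyz": [0,0,0],"jaw": 3,"twist": 0}
    - {"xyz": [0,0,0],"jaw": 2,"twist": 0}
    - {"xyz": [0,0,0],"jaw": 0.5,"twist": 0}
    - {"xyz": [0,0,0],"jaw": 0.5,"twist": 0}

```text
t: 3.95
tool_pos: [535.2, -197.6, 201.8]
eef_rot: [[-0.471, 0.882, 0.003], [0.882, 0.471, -0.002], [-0.003, 0.002, -1.0]]
ft_force: [-0.5, 0.2, -0.8]
grip_width: 28.8
finger_force: 0.0
```

apply_moves:
  steps:
    - {"xyz": [0,0,0],"jaw": 4,"twist": 0}
    - {"xyz": [0,0,0.7],"jaw": 4,"twist": 0}
    - {"xyz": [0,0,1.4],"jaw": 4,"twist": 0}
    - {"xyz": [0,0,1.4],"jaw": 3,"twist": 0}
    - {"xyz": [0,0,1.4],"jaw": 2,"twist": 0}

```text
t: 4.37
tool_pos: [533.7, -196.7, 184.6]
eef_rot: [[-0.471, 0.882, -0.002], [0.882, 0.471, 0.001], [0.002, -0.001, -1.0]]
ft_force: [0.2, 0.1, 0.1]
grip_width: 28.6
finger_force: 0.0
```

apply_moves:
  steps:
    - {"xyz": [0,0,0],"jaw": 0.8,"twist": 0}
    - {"xyz": [0,0,0],"jaw": 0.5,"twist": 0}
    - {"xyz": [0,0,0],"jaw": 0.5,"twist": 0}
    - {"xyz": [0,0,0],"jaw": 0.5,"twist": 0}
    - {"xyz": [0,0,0],"jaw": 0.5,"twist": 0}

```text
t: 4.78
tool_pos: [534.4, -197.0, 185.9]
eef_rot: [[-0.472, 0.882, 0.0], [0.882, 0.472, 0.0], [-0.0, 0.0, -1.0]]
ft_force: [0.7, -0.0, 0.8]
grip_width: 12.2
finger_force: 30.0
```

apply_moves:
  steps:
    - {"xyz": [0,0,-1.2],"jaw": 0.5,"twist": 0}
    - {"xyz": [0,0,-2.8],"jaw": 0.5,"twist": 0}
    - {"xyz": [0,0,-4.4],"jaw": 0.5,"twist": 0}
    - {"xyz": [0,0,-6],"jaw": 0.5,"twist": 0}
    - {"xyz": [0,0,-6],"jaw": 0.5,"twist": 0}

```text
t: 5.2
tool_pos: [535.7, -198.0, 250.0]
eef_rot: [[-0.472, 0.882, 0.005], [0.882, 0.472, -0.004], [-0.006, 0.003, -1.0]]
ft_force: [0.4, -0.9, -1.1]
grip_width: 12.0
finger_force: 30.0
```

apply_moves:
  steps:
    - {"xyz": [0.4,2.4,0],"jaw": 0.5,"twist": 0}
    - {"xyz": [0.8,5,0],"jaw": 0.5,"twist": 0}
    - {"xyz": [1.2,8,0],"jaw": 0.5,"twist": 0}
    - {"xyz": [1.6,10.5,0],"jaw": 0.5,"twist": 0}
    - {"xyz": [1.8,11.9,0],"jaw": 0.5,"twist": 0}

```text
t: 5.62
tool_pos: [631.9, -123.1, 244.8]
eef_rot: [[-0.473, 0.881, -0.0], [0.881, 0.473, 0.001], [0.001, 0.0, -1.0]]
ft_force: [0.0, -1.2, -2.1]
grip_width: 12.0
finger_force: 30.0
```

apply_moves:
  steps:
    - {"xyz": [0,0,0],"jaw": 0.5,"twist": 0}
    - {"xyz": [0,0,0],"jaw": 0.5,"twist": 0}
    - {"xyz": [0,0,2],"jaw": 0.5,"twist": 0}
    - {"xyz": [0,0,4],"jaw": 0.5,"twist": 0}
    - {"xyz": [0,0,5.2],"jaw": 0.5,"twist": 0}

```text
t: 6.03
tool_pos: [628.8, -125.7, 191.3]
eef_rot: [[-0.471, 0.882, -0.004], [0.882, 0.471, 0.001], [0.002, -0.003, -1.0]]
ft_force: [-0.0, 0.3, -2.3]
grip_width: 11.9
finger_force: 30.0
```

Run:
```python
from h import *
im,d=cap('scene'); c=im[150:330,200:400]; cv2.imwrite('pics/s1.png',cv2.resize(c,None,fx=3,fy=3)[:,:,::-1])
s=ctrl.observe(); print(s['tool_pos'],s['grip_width'],s['finger_force'],s['ft_force'])
```

```text
[ 627.80090873 -125.18708409  188.79423225] 11.757561844589015 29.9862277507782 [-1.86525119  0.2921655  -4.77008825]
```

View pics/s1.png

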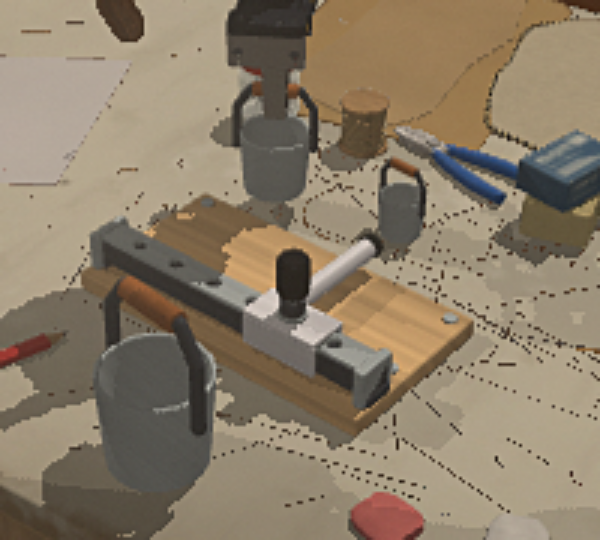

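The picture shows the pot held upright at (275,160), clear of the board and of the twine spool. Lowering gently.

apply_moves:
  steps:
    - {"xyz": [0,0,0.6],"jaw": 0.5,"twist": 0}
    - {"xyz": [0,0,1.2],"jaw": 0.5,"twist": 0}
    - {"xyz": [0,0,1.7],"jaw": 0.5,"twist": 0}
    - {"xyz": [0,0,2],"jaw": 0.5,"twist": 0}
    - {"xyz": [0,0,2],"jaw": 0.5,"twist": 0}

```text
t: 6.5
tool_pos: [630.6, -125.1, 173.4]
eef_rot: [[-0.471, 0.882, -0.0], [0.882, 0.471, 0.0], [0.0, -0.0, -1.0]]
ft_force: [-0.5, 0.5, -1.5]
grip_width: 12.2
finger_force: 30.0
```

apply_moves:
  steps:
    - {"xyz": [0,0,0.2],"jaw": 0.5,"twist": 0}
    - {"xyz": [0,0,0.3],"jaw": 0.5,"twist": 0}
    - {"xyz": [0,0,0.45],"jaw": 0.5,"twist": 0}
    - {"xyz": [0,0,0.6],"jaw": 0.5,"twist": 0}
    - {"xyz": [0,0,0.6],"jaw": 0.5,"twist": 0}

```text
t: 6.92
tool_pos: [630.9, -125.1, 167.9]
eef_rot: [[-0.472, 0.882, 0.001], [0.882, 0.472, -0.0], [-0.0, 0.0, -1.0]]
ft_force: [0.1, -0.8, -1.8]
grip_width: 11.9
finger_force: 30.0
```

apply_moves:
  steps:
    - {"xyz": [0,0,0.1],"jaw": 0.5,"twist": 0}
    - {"xyz": [0,0,0.15],"jaw": 0.5,"twist": 0}
    - {"xyz": [0,0,0.2],"jaw": 0.5,"twist": 0}
    - {"xyz": [0,0,0.2],"jaw": 0.5,"twist": 0}

```text
t: 7.25
tool_pos: [631.8, -125.1, 167.6]
eef_rot: [[-0.472, 0.882, 0.003], [0.882, 0.472, -0.001], [-0.002, 0.003, -1.0]]
ft_force: [0.1, 1.0, 6.3]
grip_width: 11.8
finger_force: 30.0
```

apply_moves:
  steps:
    - {"xyz": [0,0,-0.15],"jaw": 0.5,"twist": 0}
    - {"xyz": [0,0,-0.15],"jaw": 2.5,"twist": 0}
    - {"xyz": [0,0,-0.15],"jaw": 4,"twist": 0}
    - {"xyz": [0,0,-0.15],"jaw": 4.5,"twist": 0}
    - {"xyz": [0,0,-0.15],"jaw": 4.5,"twist": 0}

```text
t: 7.67
tool_pos: [630.5, -125.1, 166.9]
eef_rot: [[-0.471, 0.882, -0.001], [0.882, 0.471, 0.0], [0.0, -0.0, -1.0]]
ft_force: [-0.5, -0.2, 0.8]
grip_width: 36.1
finger_force: 0.0
```

apply_moves:
  steps:
    - {"xyz": [0,0,-1],"jaw": 4.5,"twist": 0}
    - {"xyz": [0,0,-4],"jaw": 4.5,"twist": 0}
    - {"xyz": [0,0,-8],"jaw": 4.5,"twist": 0}
    - {"xyz": [0,0,-12],"jaw": 4.5,"twist": 0}
    - {"xyz": [0,0,-12],"jaw": 5,"twist": 0}

```text
t: 8.08
tool_pos: [634.0, -126.3, 298.5]
eef_rot: [[-0.471, 0.882, 0.016], [0.882, 0.472, -0.006], [-0.013, 0.011, -1.0]]
ft_force: [0.5, 0.3, 2.2]
grip_width: 49.0
finger_force: 0.0
```

apply_moves:
  steps:
    - {"xyz": [0,-3.5,0],"jaw": 5,"twist": 0}
    - {"xyz": [0,-7,0],"jaw": 5,"twist": 0}
    - {"xyz": [0,-11,0],"jaw": 5,"twist": 0}
    - {"xyz": [0,-11,0],"jaw": 5,"twist": 0}
    - {"xyz": [0,-11,0],"jaw": 5,"twist": 0}

```text
t: 8.5
tool_pos: [532.5, -177.6, 287.6]
eef_rot: [[-0.469, 0.883, 0.0], [0.883, 0.469, -0.0], [-0.0, 0.0, -1.0]]
ft_force: [-0.2, -0.2, 0.2]
grip_width: 50.1
finger_force: 0.0
```

Run:
```python
from h import *
s=ctrl.observe(); print(s['qvel'])
im,d=cap('wrist'); cv2.imwrite('pics/w2.png',im[:,:,::-1])
v,u=np.mgrid[0:420,0:560]; uv=np.c_[u.ravel(),v.ravel()]
r,e=pts('wrist',uv); P=(e+r*d.reshape(-1,1)).reshape(420,560,3)
hsv=cv2.cvtColor(im,cv2.COLOR_RGB2HSV); ok=d>0
def big(nm,m):
    k,l,st,ce=cv2.connectedComponentsWithStats((m&ok).astype(np.uint8))
    if k<2: print(nm,'none');return
    i=1+np.argmax(st[1:,4]); q=P[l==i]; print(nm,st[i],np.median(q,0).round(1),cv2.minAreaRect(q[:,:2].astype(np.float32)))
big('grip',(hsv[...,1]>100)&(hsv[...,0]<20)&(abs(P[...,2]-104)<10))
big('knob',(hsv[...,2]<70)&(abs(P[...,2]-112)<4)&(abs(P[...,0]-445)<40)&(abs(P[...,1]+268)<40))
big('rail',(abs(P[...,2]-51)<4)&(hsv[...,1]<60)&(P[...,0]<480)&(P[...,0]>400)&(P[...,1]>-225))
big('board',(abs(P[...,2]-18)<6)&(hsv[...,1]>70)&(hsv[...,0]<25))
to(443,-269,300,85)
```

```text
[ 0.03478514  0.03515973 -0.06069716  0.01101064 -0.00562962  0.00917952]
grip [413 182  23  54 892] [ 630.4 -122.4  107.1] ((632.3268432617188, -123.15665435791016), (13.104222297668457, 41.47761154174805), 28.184480667114258)
knob [111 240  33  31 769] [ 446.3 -260.9  113. ] ((445.92730712890625, -262.2180480957031), (23.81277847290039, 24.60921287536621), 68.01826477050781)
rail [ 159   20  126  184 6154] [ 457.4 -133.4   51.6] ((458.43707275390625, -143.63140869140625), (164.01805114746094, 34.632137298583984), 86.59426879882812)
board [  189    49   196   219 21778] [ 525.7 -150.4   19.6] ((527.2210693359375, -158.29971313476562), (185.1793975830078, 117.41529083251953), 84.47949981689453)
t 8.55 p [ 533.6 -177.3  288. ] yaw 28.1 shift cm [ -3.83 -12.31  -1.21] twist -0.994
```

View pics/w2.png

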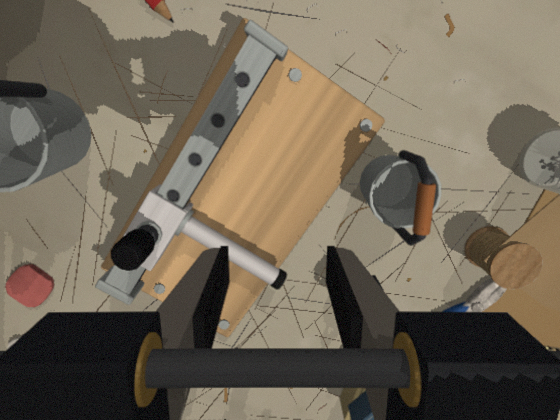

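The wrist view shows the pot standing upright and free at (405,190) beside the board, with the knob at (132,248). Next I'll move over the knob.

apply_moves:
  steps:
    - {"xyz": [-0.4,-1.5,0],"jaw": 5,"twist": -0.124}
    - {"xyz": [-0.8,-3,0],"jaw": 5,"twist": -0.248}
    - {"xyz": [-1.3,-4.5,0],"jaw": 5,"twist": -0.372}
    - {"xyz": [-1.8,-6,0],"jaw": 5,"twist": -0.496}
    - {"xyz": [-2.2,-7.5,0],"jaw": 5,"twist": -0.62}

```text
t: 8.97
tool_pos: [478.8, -232.0, 288.0]
eef_rot: [[-0.9, 0.437, 0.001], [0.437, 0.9, -0.001], [-0.002, -0.0, -1.0]]
ft_force: [0.1, -0.2, 0.0]
grip_width: 49.7
finger_force: 0.0
```

apply_moves:
  steps:
    - {"xyz": [0.5,-1.5,1],"jaw": 5,"twist": -0.124}
    - {"xyz": [1,-3,2],"jaw": 5,"twist": -0.248}
    - {"xyz": [1.43,-4.44,2.6],"jaw": 5,"twist": -0.374}
    - {"xyz": [1.43,-4.44,2.6],"jaw": 5,"twist": -0.374}
    - {"xyz": [1.43,-4.44,2.6],"jaw": 5,"twist": -0.374}

```text
t: 9.38
tool_pos: [446.2, -265.2, 261.6]
eef_rot: [[-0.996, 0.089, 0.001], [0.089, 0.996, 0.0], [-0.001, 0.0, -1.0]]
ft_force: [0.5, -0.1, 0.4]
grip_width: 49.8
finger_force: 0.0
```

Run:
```python
from h import *
im,d=cap('wrist')
v,u=np.mgrid[0:420,0:560]; uv=np.c_[u.ravel(),v.ravel()]
r,e=pts('wrist',uv); P=(e+r*d.reshape(-1,1)).reshape(420,560,3)
hsv=cv2.cvtColor(im,cv2.COLOR_RGB2HSV)
m=(hsv[...,2]<80)&(abs(P[...,2]-112)<4)&(abs(P[...,0]-445)<40)&(abs(P[...,1]+268)<40)&(d>0)
k,l,st,ce=cv2.connectedComponentsWithStats(m.astype(np.uint8)); i=1+np.argmax(st[1:,4]); q=P[l==i]
print(st[i],np.median(q,0),cv2.minEnclosingCircle(q[:,:2].astype(np.float32)))
to(445,-264,165,85)
```

```text
[260 203  37  35 987] [ 443.70138117 -263.2849536   113.29706833] ((444.9311218261719, -263.4538269042969), 12.592475891113281)
t 9.43 p [ 446.6 -265.   261.9] yaw 84.9 shift cm [0.18 0.09 9.69] twist -0.001
```

apply_moves:
  steps:
    - {"xyz": [0.1,0.1,3],"jaw": 5,"twist": 0}
    - {"xyz": [0.1,0.1,6],"jaw": 5,"twist": 0}
    - {"xyz": [0.1,0.1,8.5],"jaw": 5,"twist": 0}
    - {"xyz": [0.1,0.1,9.6],"jaw": 5,"twist": 0}
    - {"xyz": [0.1,0.1,9.6],"jaw": 5,"twist": 0}

```text
t: 9.85
tool_pos: [444.2, -262.4, 163.1]
eef_rot: [[-0.996, 0.086, -0.003], [0.086, 0.996, 0.003], [0.003, 0.003, -1.0]]
ft_force: [0.2, -0.0, 0.2]
grip_width: 50.1
finger_force: 0.0
```

apply_moves:
  steps:
    - {"xyz": [0,0,0],"jaw": 4,"twist": 0}
    - {"xyz": [0,0,0],"jaw": 3,"twist": 0}
    - {"xyz": [0,0,0],"jaw": 1.5,"twist": 0}
    - {"xyz": [0,0,0],"jaw": 1.5,"twist": 0}
    - {"xyz": [0,0,0],"jaw": 1.5,"twist": 0}

```text
t: 10.27
tool_pos: [445.4, -264.7, 166.9]
eef_rot: [[-0.996, 0.086, 0.002], [0.086, 0.996, -0.002], [-0.003, -0.002, -1.0]]
ft_force: [0.0, 0.8, 5.7]
grip_width: 25.3
finger_force: 30.0
```

apply_moves:
  steps:
    - {"xyz": [0,0,-0.4],"jaw": 1.5,"twist": 0}
    - {"xyz": [0,0,-0.8],"jaw": 1.5,"twist": 0}
    - {"xyz": [0,0,-1.2],"jaw": 1.5,"twist": 0}
    - {"xyz": [0,0,-1.5],"jaw": 1.5,"twist": 0}
    - {"xyz": [0,0,-1.5],"jaw": 1.5,"twist": 0}

```text
t: 10.68
tool_pos: [445.1, -264.3, 180.3]
eef_rot: [[-0.996, 0.086, 0.003], [0.086, 0.996, -0.001], [-0.003, -0.001, -1.0]]
ft_force: [5.9, -3.4, -8.6]
grip_width: 25.4
finger_force: 30.0
```

apply_moves:
  steps:
    - {"xyz": [0,0.8,0],"jaw": 1.5,"twist": 0}
    - {"xyz": [0,1.7,0],"jaw": 1.5,"twist": 0}
    - {"xyz": [0,2.6,0],"jaw": 1.5,"twist": 0}
    - {"xyz": [0,3.4,0],"jaw": 1.5,"twist": 0}
    - {"xyz": [0,4,0],"jaw": 1.5,"twist": 0}

```text
t: 11.1
tool_pos: [448.9, -224.1, 180.0]
eef_rot: [[-0.996, 0.086, 0.004], [0.086, 0.996, -0.001], [-0.004, -0.001, -1.0]]
ft_force: [7.1, -1.9, -9.2]
grip_width: 24.8
finger_force: 30.0
```

apply_moves:
  steps:
    - {"xyz": [0,0,0],"jaw": 1.5,"twist": 0}
    - {"xyz": [0,0,0],"jaw": 1.5,"twist": 0}
    - {"xyz": [0,0,0],"jaw": 1.5,"twist": 0}

```text
t: 11.35
tool_pos: [448.9, -223.4, 179.7]
eef_rot: [[-0.996, 0.086, 0.004], [0.086, 0.996, 0.001], [-0.003, 0.001, -1.0]]
ft_force: [8.5, 1.2, -8.6]
grip_width: 25.1
finger_force: 30.0
```

apply_moves:
  steps:
    - {"xyz": [-0.1,0,0.4],"jaw": 1.5,"twist": 0}
    - {"xyz": [-0.1,0,0.8],"jaw": 1.5,"twist": 0}
    - {"xyz": [-0.1,0,1.2],"jaw": 1.5,"twist": 0}
    - {"xyz": [-0.1,0,1.5],"jaw": 1.5,"twist": 0}
    - {"xyz": [-0.1,0,1.5],"jaw": 1.5,"twist": 0}

```text
t: 11.77
tool_pos: [449.4, -225.1, 166.9]
eef_rot: [[-0.996, 0.086, 0.001], [0.086, 0.996, -0.002], [-0.001, -0.002, -1.0]]
ft_force: [-1.5, 1.2, 7.0]
grip_width: 25.0
finger_force: 30.0
```

apply_moves:
  steps:
    - {"xyz": [0,0,0],"jaw": 1.5,"twist": 0}
    - {"xyz": [0,0,0],"jaw": 1.5,"twist": 0}
    - {"xyz": [0,0,0],"jaw": 1.5,"twist": 0}

```text
t: 12.02
tool_pos: [449.4, -225.0, 166.9]
eef_rot: [[-0.996, 0.086, 0.001], [0.086, 0.996, -0.002], [-0.001, -0.002, -1.0]]
ft_force: [-0.7, 1.7, 7.4]
grip_width: 24.7
finger_force: 30.0
```

Run:
```python
from h import *
s=ctrl.observe(); print(s['tool_pos'],s['ft_force'],s['finger_force'])
print(ticket.close_job())
```

```text
[ 449.35652297 -225.02393034  166.85974635] [-0.72797884  1.69140675  7.35403561] 30.001541461679153
the job is handed in; nothing more can be done
None
```

The job is handed in at about 12 s: the pot stands upright and released beside the board, the section moved 40 mm to the next hole, and the fingers hold the knob with 30 N. The pin reads as home from the tool's height and force (same height as before the lift), not from a camera check, and no verdict came back.

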